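Load a plug-in card into the board tester and hold its dead-man lever level

ROBOT

A 6-joint arm with a two-finger parallel gripper is mounted at the origin on the work surface. World frame = base frame: x ahead of the robot, y to its left, z up, the work surface at z = 0. Lengths are in m, angles in degrees, forces in N, time in s.
With the tool pointing down it reaches from about 0.4 to 0.825 m from the base axis. Payload 7 kg.
Tool frame: the origin (TCP) lies at the very end of the fingers, on their centre line; the grasp point (between the pads) lies 19 mm behind it (r.grip_depth is the distance from the TCP to the grasp point, in m); z points along the fingers, y is the line along which they close (so a half turn about z gives the same grasp; the last joint's range is limited). The gripper opens to 88 mm and grips with 3 to 60 N. Pads are 19 mm wide; open, the fingers measure 130 mm over their backs; the gripper's body (78 mm by 193 mm) begins 47 mm behind the grasp point.
Start: joints at [-50.758, 20.546, 0.682, 0, -70.136, -16.507], TCP at [0.261, -0.623, 0.227] pointing down, gripper open.
Joint ranges: [-176.03, 176.03], [-82.01, 121.73], [-58.28, 71.71], [-173.87, 95.51], [-174.79, -0.11], [-173.66, 173.66]. Speed limits (degrees/s): [136.94, 136.94, 172.46, 180, 180, 180].

INTERFACE

Orientations are given as [roll, pitch, yaw] about the fixed x, y, z axes, in that order (R = Rz(yaw) Ry(pitch) Rx(roll)).
In Python, from plant import r gives the robot as it stands.
- The arm moves only by the tool play_rows, never from a script. Its argument "rows" is a list that holds one entry, the list of rows, each a list of 5 numbers: the closure, from 0 (fully open) to 1 (shut), then the shift along the tool's x, y, z each as a share of 0.5 m, from -1 to 1, then the turn about the tool's z as a share of 1.5 rad, from -1 to 1. A call has exactly 8 rows; each row is the pose to reach, as a shift and turn from the pose commanded when the call began, along the tool's axes at that moment; what a row does not reach only later rows make up. A row lasts 1/12 s, in which the tool goes at most 41.7 mm and 7.16 degrees, less where a joint would pass 70% of its speed; a pose out of reach is approached as far as the arm can. A call with a number of a shift or a turn outside -1 to 1 is refused whole. A call with a gripper value outside its range is refused whole. The fingers move at their own pace and stop on an object; "squeeze" is the grip in N (left out, the last holds). Time passes only in rows, so rows that repeat a pose let the fingers close, or fill a call up. It gives the time, the measured TCP pose, the force, the opening and the grip force at its end, in the units of the state.
- r.get_state(): the state, without advancing time (a new reading comes with each control period).
- r.capture(name): name is "scene" or "top"; returns the picture (480x640x3 uint8, red, green, blue); there is no depth.
- r.camera_info(name): a dict with "fovy" (degrees; the focal length in pixels is half the picture's height over the tangent of half this angle, whatever the lens; pixels are square), "cx", "cy" (the principal point, pixels), "k1" (the pictures are not rectified: a ray, as slopes to the right and down, at radius r is drawn at 1 + k1 r^2 times it, then the intrinsics apply), "pose" (4x4, takes a point from camera to world coordinates). Camera axes: x right, y down, z forward; pixel columns grow to the right and rows downward; lengths in m; the calibration is good to about 2 mm. A picture is of the moment at which its call begins. camera_info takes no time and is no camera call.
- r.close_job(): hands the job in; it is judged then, once.
The state is a dict: "time_s": time; "joints": joint angles; "qd": joint speeds; "joint_torque": joint torques, N m; "tcp_pos": TCP position; "eef_rot": TCP orientation; "contact_force": force on the tool from outside, world axes, zero at the start; "moment": the same for the moment, N m; "gripper_width": finger opening in m; "gripper_force": force on a finger pad.
Only numpy, scipy, OpenCV 4.12 (cv2) and the standard library are available. Lean on these libraries where they do the work, as an engineer would, in place of code of your own. Each camera call takes 0.05 s, during which the arm holds its last target. There are 200 camera calls.

TASK

Slide the one tall card (the one with a bar along its upper edge) straight up out of the card rack and lower it, upright, between the guides of the board tester until it is fully home; keep it in the grip until it is home. Then press the tester's spring-loaded dead-man lever down with the gripper until the lever is level, and finish holding it there: the test runs only while the gripper keeps the lever level, neither let up nor pushed down to its stop. Leave the two short cards, the multimeter and the wire spool where they are.

Things in the scene. Friction and masses are not known exactly. Their poses are not given: they have to be found in the camera images.
- rack: Fixed grey plastic card rack on the bench, 130 x 110 mm (x, y), 58 mm tall: a 10 mm base with a comb wall at each x end, 44 to 59 mm from the middle. Cards stand on the base, their planes along the rack's x, each in a pair of slots 4.6 mm wide and 48 mm tall, at y = -30, 0 and +30 mm. Origin: centre of the underside, z up.
- tall_card: Loose green circuit board with low chips, 120 g or so, upright in one of the rack's slots. 100 mm wide (x), 3 mm thick (y), 95 mm tall in all. On its upper edge an aluminium bar, 70 mm long (x), 10 mm thick (y), z = 81 to 95 mm: grip it at its middle, z = 88 mm. Origin: centre of its lower edge, 10 mm above the bench at the start; z up. It fits the tester either way round.
- short_card_a: Loose green circuit board, 100 x 3 x 55 mm (x, y, z), no bar, upright in a rack slot, top 65 mm above the bench; leave alone. Origin: centre of its lower edge.
- short_card_b: Same as short_card_a, in another slot; leave alone.
- tester: Fixed grey board tester, case 160 x 220 mm (x, y), its flat top 50 mm above the bench. On the top, at y = +55 mm, stand the white card guides: two slotted posts at the ends of the card, its plane along the tester's x. The lever lies along x at y = -60 mm. Origin: centre of the underside, z up.
- socket (a point): Where the middle of the tall card's lower edge rests when home: tester x = 0, y = 55 mm, z = 50 mm (case top); axes as the tester's, card plane along x. The guides rise 45 mm above it; slots 5 mm wide, 3 mm spare at each end of the card. Above them flared mouths, to 58 mm above this point, widen to about 17 mm in y and 6 mm more at each end.
- lever (a joint): Angle of the dead-man lever, rad: 0 = up at rest (20 degrees above level), 0.35 = level, 0.55 = bottom stop. Hinged in the tester at x = 65 mm, y = -60 mm, 85 mm above the bench, it points to the tester's -x. A spring pushes it back up: at the paddle about 2 N at rest, 9 N when level, 13 N at the stop.
- paddle (a point): Centre of the upper face of the black paddle at the lever's free end, 120 mm from the hinge. Paddle 44 x 50 x 12 mm (along the lever, along y, thick); this point's z is square to its face. At rest 132 mm above the bench at tester x = -46 mm; lever level: 91 mm above the bench at tester x = -55 mm. Both at tester y = -60 mm.
- meter: Loose yellow multimeter lying on the bench, 75 x 150 x 45 mm, leave alone. Origin: centre of its underside.
- spool: Loose metal wire spool standing on the bench, 60 mm in diameter, 42 mm tall, leave alone. Origin: centre of its underside.
Not all that is in view belongs to the job. What is shaped like the tall_card but red is not meant.

How it is judged (in metres and radians):
On the way, in this order (a step that is already met when the one before it is completed fails the run):
1. the tall card is lifted clear of the rack, in the grip (z of tall_card in the frame of rack above 0.06 m and contact force between the fingers and tall_card above 1 N), for 0.1 s.
2. the tall card stands fully home in the tester's guides while still in the grip (z of tall_card in the frame of socket between -0.004 and 0.004 m and x of tall_card in the frame of socket between -0.006 and 0.006 m and y of tall_card in the frame of socket between -0.003 and 0.003 m and angle between tall_card's own z axis and vertical below 0.1 rad and contact force between the fingers and tall_card above 1 N), for 0.1 s.
At the end, for the whole second after the job is handed in: The tall card stands home in the guides (within 4 mm in height, 6 mm along, 3 mm across, upright to 0.1 rad), not touched by the fingers, and the fingers push the lever with over 3 N so that it stays still (under 0.1 rad/s) at 0.35 +/- 0.07 rad (z of tall_card in the frame of socket between -0.004 and 0.004 m and x of tall_card in the frame of socket between -0.006 and 0.006 m and y of tall_card in the frame of socket between -0.003 and 0.003 m and angle between tall_card's own z axis and vertical below 0.1 rad and value of joint lever between 0.28 and 0.42 rad and velocity of joint lever between -0.1 and 0.1 rad/s and contact force between the fingers and lever above 3 N and contact force between the fingers and tall_card below 0.1 N); the arm keeps its last pose, push and grip.
It fails at once if a short card is moved by more than 20 mm (distance of any of short_card_a, short_card_b from where it was at the start of the episode above 0.02 m).
It fails at once if the multimeter or the wire spool is moved by more than 20 mm (distance of any of meter, spool from where it was at the start of the episode above 0.02 m).
It also fails if it takes over 59 s, if anything falls off the work surface, if the arm or the gripper's body presses on something with over 40 N, if the wrist force passes 120 N, or if a joint passes its speed limit or range.

## Working session

There is one attempt and no reset: what is moved stays moved. The work goes in short steps, Python scripts to look and compute and a tool call to move; the robot and the scene stay as the last step left them, time stands still between calls to the robot, and variables do not carry over. Pictures are saved under pics/ and viewed, at most 10 in all, crops included, and the job is handed in when it is done.

Besides the shell and the picture viewer there is one more tool, called after ">>>" as name(argument=value, ...) on one line, values as JSON. play_rows: Moves the arm, as the interface text tells. Its arguments: {"type":"object","properties":{"rows":{"type":"array","items":{"type":"array","items":{"type":"array","items":{"type":"number"}}}},"squeeze":{"type":"number"}},"required":["rows"]}

```bash
ls; mkdir -p pics; python3 - <<'E'
from plant import r
import cv2
s=r.get_state();print({k:s[k] for k in('time_s','tcp_pos','eef_rot','gripper_width','contact_force')})
for n in('scene','top'):
    cv2.imwrite(f'pics/{n}0.png',r.capture(n)[...,::-1]);print(n,r.camera_info(n))
E
```

```text
pics
{'time_s': 0.0, 'tcp_pos': array([ 0.26064411, -0.62211041,  0.22565969]), 'eef_rot': array([ 1.79907535e+02, -7.22288340e-03, -1.57274235e+02]), 'gripper_width': 0.0880873392944887, 'contact_force': array([-0.76073215,  0.18775724, -0.40662457])}
scene {'fovy': 43.385128103164554, 'cx': 315.9563375999632, 'cy': 236.1167873772789, 'k1': -0.14361839845025887, 'pose': array([[ 0.8530937 ,  0.44645369, -0.27001896,  0.9029559 ],
       [ 0.52175022, -0.73273699,  0.4368904 , -0.43915308],
       [-0.00280155, -0.5135909 , -0.85803062,  1.00493089],
       [ 0.        ,  0.        ,  0.        ,  1.        ]])}
top {'fovy': 44.24976892855477, 'cx': 322.623901660321, 'cy': 245.14902489469793, 'k1': 0.05075118878749993, 'pose': array([[ 0.00989936, -0.99317405,  0.11622099,  0.49063698],
       [-0.99947433, -0.01341588, -0.02951401,  0.04549107],
       [ 0.03087175, -0.11586773, -0.99278477,  1.23442746],
       [ 0.        ,  0.        ,  0.        ,  1.        ]])}
```

View pics/scene0.png

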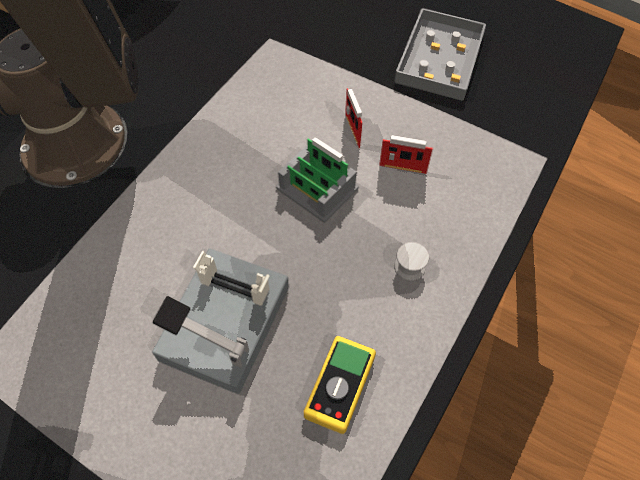

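View pics/top0.png

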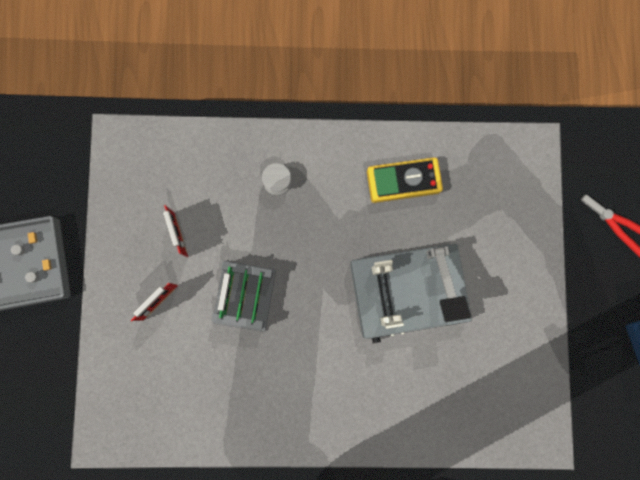

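The scene view shows the tall card (bar at about (326,150)), the tester guides at (204,268) and (261,290), and the paddle at (171,316). In the top view the bar is at (224,292), the guides at (383,268) and (391,322), and the paddle at (455,308). The red cards are decoys. Next I'll zoom in.

```bash
cat > h.py <<'E'
from plant import r
import numpy as np, cv2
def ray(n,uv):
    c=r.camera_info(n);f=240/np.tan(np.radians(c['fovy']/2));P=np.array(c['pose'])
    d=(np.array(uv,float)-[c['cx'],c['cy']])/f
    s=d.copy()
    for _ in range(20): s=d/(1+c['k1']*(s@s))
    v=P[:3,:3]@np.array([*s,1]);return P[:3,3],v/np.linalg.norm(v)
def plane(n,uv,z):
    o,v=ray(n,uv);return o+v*(z-o[2])/v[2]
def tri(a,b):
    o1,v1=ray('scene',a);o2,v2=ray('top',b)
    t=np.linalg.lstsq(np.c_[v1,-v2],o2-o1,rcond=None)[0]
    p,q=o1+v1*t[0],o2+v2*t[1];return (p+q)/2,np.linalg.norm(p-q)
E
python3 - <<'E'
import cv2,numpy as np
S=cv2.imread('pics/scene0.png');T=cv2.imread('pics/top0.png')
def c(I,x,y,w,h,W,H):return cv2.resize(I[y:y+h,x:x+w],(W,H),interpolation=cv2.INTER_CUBIC)
cv2.imwrite('pics/z1.png',np.hstack([c(S,270,120,100,100,400,400),c(T,200,245,100,100,400,400)]))
cv2.imwrite('pics/z2.png',np.hstack([c(S,145,235,150,150,400,400),c(T,345,230,133,133,400,400)]))
E
```

```text
(no output)
```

View pics/z1.png

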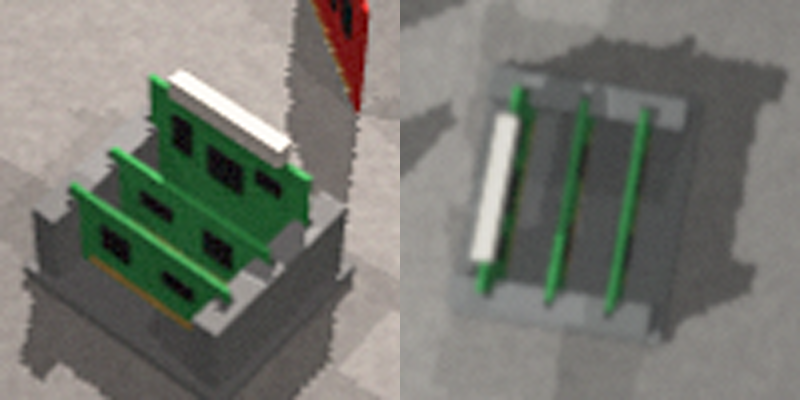

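View pics/z2.png

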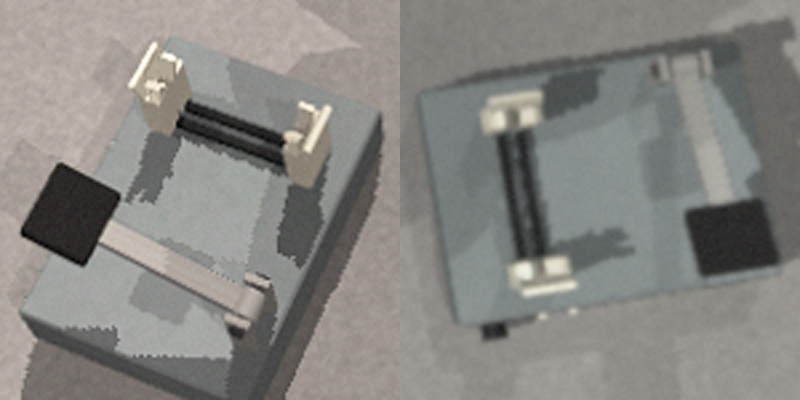

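The zooms show the bar's top face clean in both views. The two black socket rails lie midway between the cream guides, and the paddle is a clean black quad. I'll measure these with masks.

```bash
python3 - <<'E'
from h import *
S=cv2.imread('pics/scene0.png').astype(int);T=cv2.imread('pics/top0.png').astype(int)
def blobs(I,cond,box,mn):
    x0,y0,x1,y1=box;C=I[y0:y1,x0:x1];K=4
    m=cond(cv2.resize(C.astype(np.uint8),None,fx=K,fy=K,interpolation=cv2.INTER_LINEAR).astype(int)).astype(np.uint8)
    o=[]
    for c in cv2.findContours(m,cv2.RETR_EXTERNAL,cv2.CHAIN_APPROX_NONE)[0]:
        if cv2.contourArea(c)<mn*K*K: continue
        M=cv2.moments(c);ct=np.array([M['m10'],M['m01']])/M['m00']
        R=cv2.boxPoints(cv2.minAreaRect(c))
        f=lambda p:(p+.5)/K-.5+[x0,y0]
        o.append((round(cv2.contourArea(c)/K/K,1),f(ct),f(R)))
    return sorted(o,key=lambda t:-t[0])
bright=lambda t:lambda I:I.min(2)>t
dark=lambda t:lambda I:I.max(2)<t
cream=lambda I:(I.max(2)>175)&(I[...,2]-I[...,0]>8)
L={}
for nm,I,b,c,mn in[('barT',T,(212,262,240,322),bright(160),20),('barS',S,(300,130,350,170),bright(205),20),
 ('gT',T,(365,250,415,340),bright(150),10),('gS',S,(190,240,280,320),bright(165),20),
 ('railT',T,(370,255,410,335),dark(70),15),('railS',S,(205,265,265,305),dark(75),15),
 ('padT',T,(430,285,480,330),dark(60),100),('padS',S,(145,290,195,340),dark(60),100)]:
    L[nm]=blobs(I,c,b,mn);print(nm)
    for a,ct,R in L[nm][:3]:print('  ',a,ct.round(1),R.round(1).tolist())
a,b=L['barT'][0],L['barS'][0]
print('bar T plane .105',plane('top',a[1],.105),[plane('top',p,.105)[:2].round(4).tolist() for p in a[2]])
print('bar S plane',plane('scene',b[1],.105))
print('bar tri',tri(b[1],a[1]))
a,b=L['padT'][0],L['padS'][0]
print('pad tri',tri(b[1],a[1]),'T.132',plane('top',a[1],.132),[plane('top',p,.132)[:2].round(4).tolist() for p in a[2]])
for k in L['railT'][:2]:print('railT',plane('top',k[1],.054)[:2],[plane('top',p,.054)[:2].round(4).tolist() for p in k[2]])
for k in L['railS'][:2]:print('railS',plane('scene',k[1],.054)[:2],[plane('scene',p,.054)[:2].round(4).tolist() for p in k[2]])
for k in L['gT'][:2]:print('gT',plane('top',k[1],.106)[:2])
# case outline, top view
m=((T[...,0]-T[...,2]>6)).astype(np.uint8);m[:, :340]=0;m[:,485:]=0;m[:230]=0;m[350:]=0
m=cv2.morphologyEx(m,cv2.MORPH_CLOSE,np.ones((15,15),np.uint8))
c=max(cv2.findContours(m,0,1)[0],key=cv2.contourArea);rc=cv2.minAreaRect(c)
P=[plane('top',p,.05)[:2] for p in cv2.boxPoints(rc)];print('case',np.round(P,4).tolist(),np.mean(P,0),[np.linalg.norm(P[i]-P[i-1]).round(4) for i in range(4)])
E
```

```text
barT
   172.7 [222.9 291.6] [[216.8, 309.2], [223.7, 272.9], [228.9, 273.9], [222.0, 310.2]]
barS
   120.0 [327.2 147. ] [[311.6, 139.3], [313.8, 135.9], [342.2, 154.3], [340.0, 157.7]]
gT
   119.2 [390.4 323.5] [[380.5, 317.4], [402.8, 314.3], [404.4, 326.3], [382.1, 329.4]]
   105.0 [379.1 265.6] [[368.5, 267.2], [384.9, 253.5], [391.6, 261.5], [375.2, 275.2]]
   40.6 [396.6 318.2] [[392.2, 316.0], [399.8, 314.4], [401.0, 320.5], [393.4, 322.0]]
gS
   77.3 [263.  280.4] [[256.4, 272.6], [268.4, 271.1], [270.8, 290.1], [258.8, 291.6]]
   73.3 [252.7 250.6] [[244.9, 252.1], [255.8, 240.9], [263.7, 248.5], [252.8, 259.8]]
   65.0 [267.5 246.5] [[256.6, 242.4], [259.7, 238.1], [277.8, 250.9], [274.7, 255.2]]
railT
   287.1 [385.  293.8] [[376.7, 274.8], [386.7, 273.1], [393.6, 314.3], [383.6, 315.9]]
railS
   457.3 [231.5 284.7] [[209.5, 283.5], [214.1, 271.4], [255.6, 287.1], [251.0, 299.2]]
padT
   524.3 [455.  308.5] [[439.9, 300.2], [466.6, 295.5], [470.3, 316.8], [443.6, 321.5]]
padS
   790.8 [171.1 315.1] [[151.8, 322.3], [166.0, 295.0], [190.2, 307.6], [176.0, 334.9]]
bar T plan
[... 222 characters left out ...]
at64(0.0019707926841338818))
pad tri (array([ 0.50462952, -0.23679971,  0.12446927]), np.float64(0.0014427454793729433)) T.132 [ 0.50402528 -0.23540295  0.132     ] [[0.5192, -0.2074], [0.5286, -0.2576], [0.4891, -0.2638], [0.4799, -0.2137]]
railT [ 0.53257504 -0.11534908] [[0.5704, -0.0988], [0.574, -0.1189], [0.4922, -0.1323], [0.4886, -0.1123]]
railS [ 0.52872405 -0.11721948] [[0.4942, -0.1358], [0.4868, -0.112], [0.5676, -0.0989], [0.574, -0.1223]]
gT [ 0.47464025 -0.11842811]
gT [ 0.58463046 -0.09710531]
case [[0.5989, -0.047], [0.6343, -0.2627], [0.481, -0.283], [0.4471, -0.0705]] [ 0.5403013  -0.16582381] [np.float64(0.1536), np.float64(0.2186), np.float64(0.1546), np.float64(0.2152)]
```

>>> play_rows(rows=[[[0,-0.06,0.07,0,0],[0,-0.12,0.14,0,0],[0,-0.18,0.21,0,0],[0,-0.24,0.28,0,0],[0,-0.3,0.35,0,0],[0,-0.35,0.4,0,0],[0,-0.378,0.436,0,0],[0,-0.378,0.436,0,0]]], squeeze=25)

```text
time_s: 0.77
tcp_pos: [0.3521, -0.3436, 0.2268]
eef_rot: [180.0, 0.1, -157.0]
contact_force: [-0.5, -0.0, 0.1]
gripper_width: 0.088
gripper_force: 0.0
```

>>> play_rows(rows=[[[0,-0.06,0.07,0,0],[0,-0.12,0.14,0,0],[0,-0.18,0.21,0,0],[0,-0.24,0.28,0,0],[0,-0.3,0.35,0,0],[0,-0.35,0.4,0,0],[0,-0.378,0.436,0,0],[0,-0.378,0.436,0,0]]])

```text
time_s: 1.43
tcp_pos: [0.4428, -0.0695, 0.2267]
eef_rot: [180.0, 0.1, -157.0]
contact_force: [0.8, -1.3, 0.7]
gripper_width: 0.0879
gripper_force: 0.0
```

>>> play_rows(rows=[[[0,-0.06,0.07,0,0.06],[0,-0.12,0.14,0,0.12],[0,-0.18,0.21,0,0.18],[0,-0.24,0.28,0,0.24],[0,-0.3,0.35,0,0.3],[0,-0.35,0.4,0,0.35],[0,-0.378,0.436,0,0.369],[0,-0.378,0.436,0,0.369]]])

```text
time_s: 2.1
tcp_pos: [0.5328, 0.205, 0.2253]
eef_rot: [-180.0, -0.0, 171.1]
contact_force: [-0.0, -0.6, 1.6]
gripper_width: 0.0875
gripper_force: 0.0
```

```bash
cat >> h.py <<'E'
from scipy.spatial.transform import Rotation as Rt
def go(target,yaw):
    "shares (x,y,z,turn) from the present pose to a TCP target and yaw"
    s=r.get_state();R=Rt.from_euler('xyz',s['eef_rot'],degrees=True).as_matrix()
    d=R.T@(np.array(target)-s['tcp_pos']);t=-((yaw-s['eef_rot'][2]+180)%360-180)
    print('t',s['time_s'],'tcp',s['tcp_pos'].round(4),'rot',s['eef_rot'].round(2),'w',round(float(s['gripper_width']),4),'gf',s['gripper_force'],'F',np.round(s['contact_force'],1),'j6',np.round(s['joints'],0))
    print('shares',(d/.5).round(4),round(float(np.radians(t)/1.5),4))
E
python3 - <<'E'
from h import *
go([.532,.2003,.079],171)
cv2.imwrite('pics/s1.png',r.capture('scene')[120:240,240:400,::-1].repeat(4,0).repeat(4,1))
E
```

```text
t 2.1 tcp [0.5328 0.205  0.2253] rot [-179.98   -0.    171.09] w 0.0875 gf 0.0 F [-0.  -0.6  1.6] j6 [  41.   11.  -13.    0.  -66. -140.]
shares [ 1.000e-04 -9.400e-03  2.927e-01] 0.0011
```

>>> play_rows(rows=[[[0,0,-0.009,0.04,0],[0,0,-0.009,0.09,0],[0,0,-0.009,0.14,0],[0,0,-0.009,0.19,0],[0,0,-0.009,0.23,0],[0,0,-0.009,0.26,0],[0,0,-0.009,0.292,0],[0,0,-0.009,0.292,0]]])

```text
time_s: 2.82
tcp_pos: [0.5283, 0.1933, 0.0774]
eef_rot: [-179.8, -0.2, 171.0]
contact_force: [-0.3, -0.0, 0.2]
gripper_width: 0.0877
gripper_force: 0.0
```

```bash
python3 - <<'E'
from h import *
go([.532,.2003,.079],171)
I=r.capture('scene')[90:230,230:410,::-1];J=r.capture('top')[230:350,180:300,::-1]
cv2.imwrite('pics/g1.png',np.hstack([cv2.resize(I,(450,350)),cv2.resize(J,(350,350))]))
E
```

```text
t 2.8167 tcp [0.5283 0.1933 0.0774] rot [-179.79   -0.24  170.96] w 0.0877 gf 0.0 F [-0.3 -0.   0.2] j6 [  40.   18.  -24.   -0.  -48. -139.]
shares [-0.0051  0.015  -0.0032] -0.0004
```

View pics/g1.png

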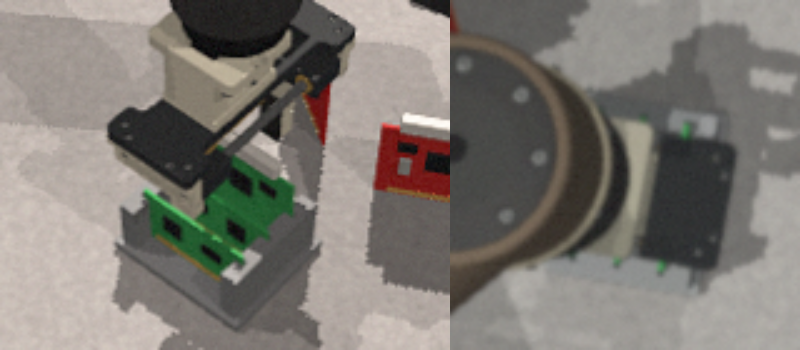

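The gripper straddles the bar, with the fingers clear of the short cards. I'll correct the centring and let it settle before closing.

>>> play_rows(rows=[[[0,-0.005,0.014,-0.003,0],[0,-0.005,0.014,-0.003,0],[0,-0.005,0.014,-0.003,0],[0,-0.005,0.014,-0.003,0],[0,-0.005,0.014,-0.003,0],[0,-0.005,0.014,-0.003,0],[0,-0.005,0.014,-0.003,0],[0,-0.005,0.014,-0.003,0]]])

```text
time_s: 3.58
tcp_pos: [0.5338, 0.2018, 0.0821]
eef_rot: [-180.0, -0.0, 171.0]
contact_force: [-0.6, 0.4, -1.1]
gripper_width: 0.0876
gripper_force: 0.0
```

```bash
python3 - <<'E'
from h import *
go([.532,.2003,.079],171)
E
```

```text
t 3.5833 tcp [0.5338 0.2018 0.0821] rot [-180.     -0.    171.02] w 0.0876 gf 0.0 F [-0.6  0.4 -1.1] j6 [  40.   19.  -23.   -0.  -48. -139.]
shares [ 0.0032 -0.0035  0.0062] 0.0002
```

>>> play_rows(rows=[[[0,0.002,-0.002,0.005,0],[0.3,0.002,-0.002,0.005,0],[0.6,0.002,-0.002,0.005,0],[1,0.002,-0.002,0.005,0],[1,0.002,-0.002,0.005,0],[1,0.002,-0.002,0.005,0],[1,0.002,-0.002,0.005,0],[1,0.002,-0.002,0.005,0]]], squeeze=25)

```text
time_s: 4.25
tcp_pos: [0.5328, 0.201, 0.0796]
eef_rot: [180.0, 0.0, 171.0]
contact_force: [0.0, -0.5, 0.1]
gripper_width: 0.0464
gripper_force: 0.0
```

>>> play_rows(rows=[[[1,0,0,0,0],[1,0,0,0,0],[1,0,0,0,0],[1,0,0,0,0],[1,0,0,0,0],[1,0,0,0,0],[1,0,0,0,0],[1,0,0,0,0]]])

```text
time_s: 4.92
tcp_pos: [0.5328, 0.201, 0.0796]
eef_rot: [-180.0, 0.0, 171.0]
contact_force: [-0.1, 0.7, -0.5]
gripper_width: 0.0098
gripper_force: 25.0
```

```bash
python3 - <<'E'
from h import *
go([.532,.2003,.079],171)
E
```

```text
t 4.9167 tcp [0.5328 0.201  0.0796] rot [-180.      0.    171.02] w 0.0098 gf 24.99929130077362 F [-0.1  0.7 -0.5] j6 [  40.   19.  -23.    0.  -48. -139.]
shares [ 0.0013 -0.0017  0.0012] 0.0003
```

>>> play_rows(rows=[[[1,0,0,-0.02,0],[1,0,0,-0.05,0],[1,0,0,-0.09,0],[1,0,0,-0.13,0],[1,0,0,-0.17,0],[1,0,0,-0.21,0],[1,0,0,-0.25,0],[1,0,0,-0.28,0]]], squeeze=35)

```text
time_s: 5.58
tcp_pos: [0.5329, 0.2011, 0.2221]
eef_rot: [179.9, 0.1, 171.0]
contact_force: [-0.0, 0.0, -1.0]
gripper_width: 0.0096
gripper_force: 35.0
```

>>> play_rows(rows=[[[1,0,0,0,0],[1,0,0,0,0],[1,0,0,0,0],[1,0,0,0,0],[1,0,0,0,0],[1,0,0,0,0],[1,0,0,0,0],[1,0,0,0,0]]])

```text
time_s: 6.25
tcp_pos: [0.5327, 0.201, 0.2192]
eef_rot: [-180.0, -0.0, 171.0]
contact_force: [-0.3, -0.0, -2.0]
gripper_width: 0.0098
gripper_force: 35.0
```

```bash
python3 - <<'E'
from h import *
go([.531,-.1155,.22],-170.7)
E
```

```text
t 6.25 tcp [0.5327 0.201  0.2192] rot [-1.7997e+02 -2.0000e-02  1.7102e+02] w 0.0098 gf 34.999215602874756 F [-0.3 -0.  -2. ] j6 [  40.   11.  -14.   -0.  -66. -139.]
shares [-0.0954 -0.6257 -0.0013] -0.2127
```

>>> play_rows(rows=[[[1,-0.005,-0.03,0,0],[1,-0.012,-0.08,0,0],[1,-0.02,-0.13,0,0],[1,-0.028,-0.18,0,0],[1,-0.035,-0.23,0,0],[1,-0.042,-0.275,0,0],[1,-0.047,-0.305,0,0],[1,-0.048,-0.315,0,0]]])

```text
time_s: 6.92
tcp_pos: [0.5315, 0.0393, 0.2197]
eef_rot: [-180.0, -0.0, 170.9]
contact_force: [0.2, -0.2, -1.2]
gripper_width: 0.0095
gripper_force: 35.0
```

>>> play_rows(rows=[[[1,-0.005,-0.03,0,-0.03],[1,-0.012,-0.08,0,-0.06],[1,-0.02,-0.13,0,-0.09],[1,-0.028,-0.18,0,-0.12],[1,-0.035,-0.23,0,-0.15],[1,-0.042,-0.275,0,-0.18],[1,-0.047,-0.3,0,-0.2],[1,-0.048,-0.311,0,-0.213]]])

```text
time_s: 7.58
tcp_pos: [0.5311, -0.1173, 0.2194]
eef_rot: [-180.0, -0.0, -170.7]
contact_force: [0.6, 0.2, -1.5]
gripper_width: 0.0097
gripper_force: 35.0
```

>>> play_rows(rows=[[[1,0,0,0,0],[1,0,0,0,0],[1,0,0,0,0],[1,0,0,0,0],[1,0,0,0,0],[1,0,0,0,0],[1,0,0,0,0],[1,0,0,0,0]]])

```text
time_s: 8.25
tcp_pos: [0.5313, -0.1154, 0.2196]
eef_rot: [180.0, 0.0, -170.7]
contact_force: [-0.1, 0.1, -1.1]
gripper_width: 0.0094
gripper_force: 35.0
```

```bash
python3 - <<'E'
from h import *
go([.531,-.1155,.18],-170.7)
I=r.capture('scene')[150:350,130:330,::-1];J=r.capture('top')[210:350,330:470,::-1]
cv2.imwrite('pics/g2.png',cv2.resize(I,(600,600),interpolation=cv2.INTER_CUBIC))
cv2.imwrite('pics/g2t.png',J)
E
```

```text
t 8.25 tcp [ 0.5313 -0.1154  0.2196] rot [ 180.      0.   -170.65] w 0.0094 gf 34.99921381473541 F [-0.1  0.1 -1.1] j6 [  8.   8. -17.  -0. -65. -89.]
shares [ 0.0007 -0.0001  0.0792] 0.0005
```

View pics/g2.png

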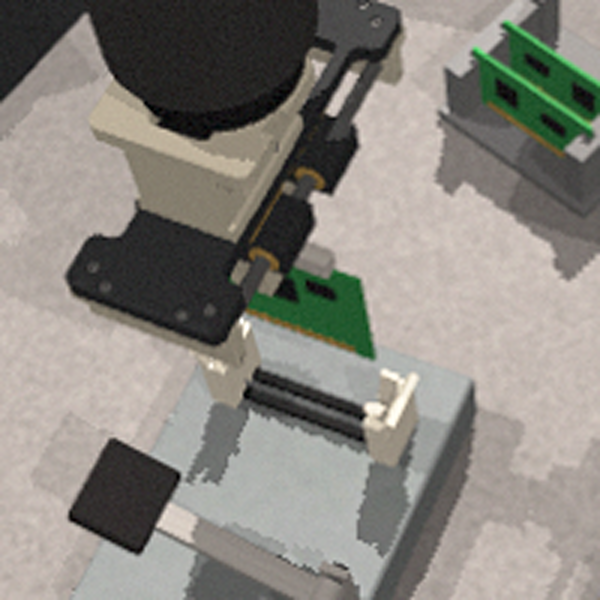

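The card hangs upright and slightly above the guides. Its lower right corner is at crop (373,357), which is scene pixel (254,269). I'll check the relative offset in that same view.

```bash
python3 - <<'E'
from h import *
print(plane('scene',(254.2,268.8),.1506),'expected .5806 -.1073')
# bottom-edge gold line of card: fit
I=cv2.imread('pics/g2.png')
for uv in[(180+0,0)]:pass
# end plates of the mouth: crop px of right plate corners -> z=.108
for n,p in dict(Rin=(380,425),Rout_top=(416,376),Rout_bot=(388,432),Rbacktip=(385,372)).items():print(n,plane('scene',(130+p[0]/3,150+p[1]/3),.108))
E=np.array([.531,-.1155]);a=np.radians(9.3);R=np.array([[np.cos(a),-np.sin(a)],[np.sin(a),np.cos(a)]])
for q in[(.059,.0085),(.059,-.0085)]:print('mouth end exp',E+R@q)
E
cat > /dev/null
```

```text
[ 0.58145141 -0.10768328  0.1506    ] expected .5806 -.1073
Rin [ 0.59294262 -0.12420547  0.108     ]
Rout_top [ 0.59306832 -0.08869797  0.108     ]
Rout_bot [ 0.59907732 -0.12542192  0.108     ]
Rbacktip [ 0.57689746 -0.09565848  0.108     ]
mouth end exp [ 0.58785085 -0.0975771 ]
mouth end exp [ 0.59059812 -0.11435365]
```

```bash
python3 -c "
import cv2,numpy as np
S=cv2.imread('pics/scene0.png');T=cv2.imread('pics/top0.png')
a=cv2.resize(S[240:310,190:280],(510,397),interpolation=cv2.INTER_CUBIC);b=cv2.resize(T[250:340,360:410],(220,397),interpolation=cv2.INTER_CUBIC)
cv2.imwrite('pics/z3.png',np.hstack([a,b]))"
```

```text
(no output)
```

View pics/z3.png

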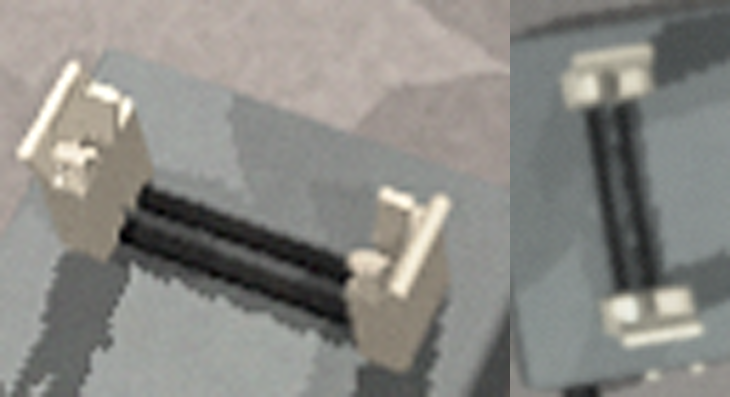

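Both views show the bright upper rims of the two flared mouths clearly. The four rim ends average to the socket axis at z ≈ 0.108.

```bash
python3 - <<'E'
from h import *
s=[(75,65),(22,157),(447,197),(400,290)];s=[(190+a/5.667,240+b/5.667) for a,b in s]
t=[(650,333-283-0),(574,62),(701,329),(622,342)]
t=[(374.8-.0,264),(391.8,261.3),(385.5,327.1),(403.2,324.3)]
S=[plane('scene',p,.108)[:2] for p in s];T=[plane('top',p,.108)[:2] for p in t]
print(np.round(S,4).tolist(),np.mean(S,0));print(np.round(T,4).tolist(),np.mean(T,0))
print('tri left far/near',tri(s[0],t[2]),tri(s[1],t[3]),'right',tri(s[2],t[0]),tri(s[3],t[1]))
# rail cross measure: rail mid-line from both cams at various heights
for z in(.05,.054,.06,.066):print(z,plane('scene',(231.5,284.7),z)[:2],plane('top',(385,293.8),z)[:2])
E
```

```text
[[0.4715, -0.1093], [0.4768, -0.143], [0.5928, -0.0876], [0.598, -0.1201]] [ 0.53476818 -0.11501047]
[[0.5874, -0.0885], [0.5931, -0.1213], [0.4678, -0.1087], [0.4734, -0.1424]] [ 0.53042399 -0.1152348 ]
tri left far/near (array([ 0.46856076, -0.10850644,  0.1037867 ]), np.float64(0.002313503520116861)) (array([ 0.47411388, -0.14234726,  0.1039685 ]), np.float64(0.0020843609402435115)) right (array([ 0.58956558, -0.08751446,  0.10390546]), np.float64(0.004673186545989764)) (array([ 0.59506821, -0.12031069,  0.10460856]), np.float64(0.0045013217713424005))
0.05 [ 0.52720246 -0.11592452] [ 0.53270861 -0.11589962]
0.054 [ 0.52877641 -0.11727845] [ 0.53256653 -0.11535458]
0.06 [ 0.53113734 -0.11930936] [ 0.5323534  -0.11453701]
0.066 [ 0.53349826 -0.12134026] [ 0.53214028 -0.11371945]
```

>>> play_rows(rows=[[[1,-0.002,0.0005,0.01,-0.005],[1,-0.002,0.0005,0.025,-0.005],[1,-0.002,0.0005,0.04,-0.005],[1,-0.002,0.0005,0.055,-0.005],[1,-0.002,0.0005,0.07,-0.005],[1,-0.002,0.0005,0.08,-0.005],[1,-0.002,0.0005,0.08,-0.005],[1,-0.002,0.0005,0.08,-0.005]]])

```text
time_s: 9.02
tcp_pos: [0.5321, -0.1153, 0.1792]
eef_rot: [-180.0, -0.0, -170.2]
contact_force: [-0.3, 0.5, -0.4]
gripper_width: 0.0094
gripper_force: 35.0
```

>>> play_rows(rows=[[[1,0,0,0.005,0],[1,0,0,0.01,0],[1,0,0,0.015,0],[1,0,0,0.02,0],[1,0,0,0.025,0],[1,0,0,0.03,0],[1,0,0,0.035,0],[1,0,0,0.035,0]]])

```text
time_s: 9.68
tcp_pos: [0.5319, -0.1152, 0.1614]
eef_rot: [180.0, -0.0, -170.2]
contact_force: [-0.0, 0.2, -1.3]
gripper_width: 0.0096
gripper_force: 35.0
```

```bash
python3 - <<'E'
from h import *
go([.5325,-.115,.1196],-170.2);print(r.get_state()['moment'])
E
```

```text
t 9.6833 tcp [ 0.5319 -0.1152  0.1614] rot [ 1.7999e+02 -5.0000e-02 -1.7025e+02] w 0.0096 gf 34.999263882637024 F [-0.   0.2 -1.3] j6 [  8.  11. -21.  -0. -58. -89.]
shares [-0.0013  0.0002  0.0837] -0.0006
[-0.02255267  0.0565319  -0.00791471]
```

Card bottom is at about z = 0.092, so it is inside the slots, with no contact force. I'll keep lowering slowly.

>>> play_rows(rows=[[[1,0,0,0.005,0],[1,0,0,0.01,0],[1,0,0,0.015,0],[1,0,0,0.02,0],[1,0,0,0.025,0],[1,0,0,0.03,0],[1,0,0,0.035,0],[1,0,0,0.04,0]]])

```text
time_s: 10.35
tcp_pos: [0.5322, -0.1152, 0.1418]
eef_rot: [-180.0, -0.0, -170.2]
contact_force: [0.1, 0.5, -1.6]
gripper_width: 0.0097
gripper_force: 35.0
```

>>> play_rows(rows=[[[1,0,0,0.006,0],[1,0,0,0.012,0],[1,0,0,0.018,0],[1,0,0,0.024,0],[1,0,0,0.03,0],[1,0,0,0.036,0],[1,0,0,0.038,0],[1,0,0,0.038,0]]])

```text
time_s: 11.02
tcp_pos: [0.5321, -0.1152, 0.1227]
eef_rot: [180.0, -0.0, -170.2]
contact_force: [-0.9, 0.2, -1.8]
gripper_width: 0.0099
gripper_force: 35.0
```

```bash
python3 - <<'E'
from h import *
go([.5325,-.115,.1196],-170.2);print(r.get_state()['moment'])
E
```

```text
t 11.0167 tcp [ 0.5321 -0.1152  0.1227] rot [ 1.8000e+02 -4.0000e-02 -1.7024e+02] w 0.0099 gf 34.99932110309601 F [-0.9  0.2 -1.8] j6 [  8.  14. -24.  -0. -52. -89.]
shares [-0.001   0.0003  0.0062] -0.0005
[-0.02747343  0.0159354  -0.04443229]
```

Three millimetres remain. I'll feel for the seat in small steps, then check the force.

>>> play_rows(rows=[[[1,0,0,0.001,0],[1,0,0,0.002,0],[1,0,0,0.003,0],[1,0,0,0.004,0],[1,0,0,0.005,0],[1,0,0,0.006,0],[1,0,0,0.006,0],[1,0,0,0.006,0]]])

```text
time_s: 11.68
tcp_pos: [0.5323, -0.1152, 0.1201]
eef_rot: [-180.0, -0.0, -170.2]
contact_force: [-0.0, 0.9, -0.9]
gripper_width: 0.0096
gripper_force: 35.0
```

>>> play_rows(rows=[[[1,0,0,0.001,0],[1,0,0,0.002,0],[1,0,0,0.002,0],[1,0,0,0.002,0],[1,0,0,0.002,0],[1,0,0,0.002,0],[1,0,0,0.002,0],[1,0,0,0.002,0]]])

```text
time_s: 12.35
tcp_pos: [0.5324, -0.1153, 0.1195]
eef_rot: [-180.0, 0.0, -170.2]
contact_force: [-1.8, -0.6, 6.2]
gripper_width: 0.0094
gripper_force: 35.0
```

The seat is felt at 6 N, at the expected height (0.1195). I'll release and raise straight up.

>>> play_rows(rows=[[[1,0,0,0,0],[1,0,0,0,0],[0.5,0,0,0,0],[0.3,0,0,0,0],[0.3,0,0,0,0],[0.3,0,0,0,0],[0.3,0,0,0,0],[0.3,0,0,0,0]]])

```text
time_s: 13.02
tcp_pos: [0.5323, -0.1152, 0.1189]
eef_rot: [180.0, -0.0, -170.2]
contact_force: [-0.7, 0.3, 0.1]
gripper_width: 0.0442
gripper_force: 0.0
```

>>> play_rows(rows=[[[0.3,0,0,-0.02,0],[0.3,0,0,-0.05,0],[0.3,0,0,-0.09,0],[0.3,0,0,-0.13,0],[0.3,0,0,-0.16,0],[0.3,0,0,-0.19,0],[0.3,0,0,-0.2,0],[0.3,0,0,-0.2,0]]])

```text
time_s: 13.68
tcp_pos: [0.5331, -0.1152, 0.2209]
eef_rot: [-180.0, 0.2, -170.2]
contact_force: [0.3, 0.9, -0.1]
gripper_width: 0.0612
gripper_force: 0.0
```

```bash
python3 - <<'E'
from h import *
a=np.radians(9.7);R=np.array([[np.cos(a),-np.sin(a)],[np.sin(a),np.cos(a)]])
for q in[(-.046,-.115),(-.055,-.115)]:print(np.array([.532,-.115])+R@q)
p=np.array([.532,-.115])+R@(-.055,-.115)
go([*p,.22],-170.2)
I=r.capture('scene')
cv2.imwrite('pics/g3.png',cv2.resize(I[200:360,130:310,::-1],(675,600),interpolation=cv2.INTER_CUBIC))
E
```

```text
[ 0.50603392 -0.23610641]
[ 0.49716259 -0.23762281]
t 13.6833 tcp [ 0.5331 -0.1152  0.2209] rot [-179.98    0.18 -170.23] w 0.0612 gf 0.0 F [ 0.3  0.9 -0.1] j6 [  8.   8. -16.   0. -65. -89.]
shares [ 0.1123 -0.2291  0.0016] -0.0004
```

View pics/g3.png

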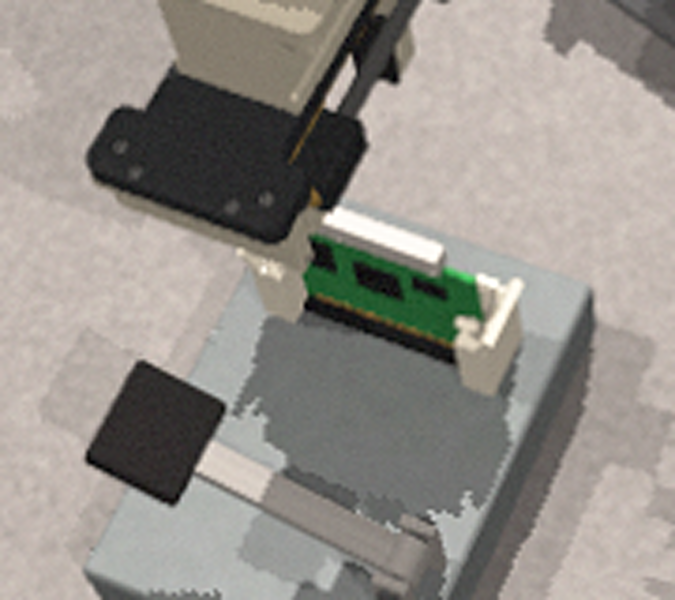

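The card is home in the guides. I'll close the fingers on the way, move over the paddle, then press.

>>> play_rows(rows=[[[1,0.01,-0.03,0,0],[1,0.03,-0.07,0,0],[1,0.05,-0.11,0,0],[1,0.07,-0.15,0,0],[1,0.09,-0.19,0,0],[1,0.105,-0.215,0,0],[1,0.112,-0.229,0,0],[1,0.112,-0.229,0,0]]], squeeze=20)

```text
time_s: 14.4
tcp_pos: [0.4955, -0.2385, 0.218]
eef_rot: [180.0, -0.1, -170.3]
contact_force: [-0.0, -0.3, 0.6]
gripper_width: 0.0138
gripper_force: 0.0
```

>>> play_rows(rows=[[[1,0,0,0.02,0],[1,0,0,0.04,0],[1,0,0,0.06,0],[1,0,0,0.08,0],[1,0,0,0.1,0],[1,0,0,0.12,0],[1,0,0,0.13,0],[1,0,0,0.13,0]]])

```text
time_s: 15.07
tcp_pos: [0.4957, -0.2373, 0.1524]
eef_rot: [179.9, -0.1, -170.2]
contact_force: [-1.3, 0.5, 0.2]
gripper_width: 0.0004
gripper_force: 0.0
```

```bash
python3 - <<'E'
from h import *
go([.4972,-.2376,.091],-170.2)
E
```

```text
t 15.0667 tcp [ 0.4957 -0.2373  0.1524] rot [ 1.7995e+02 -1.4000e-01 -1.7024e+02] w 0.0004 gf 0.0 F [-1.3  0.5  0.2] j6 [ -5.  12. -21.  -0. -57. -75.]
shares [-0.0031 -0.0013  0.1227] -0.0005
```

>>> play_rows(rows=[[[1,-0.003,0,0.012,0],[1,-0.003,0,0.024,0],[1,-0.003,0,0.036,0],[1,-0.003,0,0.048,0],[1,-0.003,0,0.06,0],[1,-0.003,0,0.07,0],[1,-0.003,0,0.08,0],[1,-0.003,0,0.08,0]]])

```text
time_s: 15.73
tcp_pos: [0.4974, -0.2375, 0.1133]
eef_rot: [180.0, -0.1, -170.2]
contact_force: [-1.9, -0.1, 6.0]
gripper_width: 0.0006
gripper_force: 2.6
```

>>> play_rows(rows=[[[1,0,0,0.01,0],[1,0,0,0.02,0],[1,0,0,0.03,0],[1,0,0,0.036,0],[1,0,0,0.04,0],[1,0,0,0.042,0],[1,0,0,0.042,0],[1,0,0,0.042,0]]])

```text
time_s: 16.4
tcp_pos: [0.4966, -0.2378, 0.0933]
eef_rot: [-180.0, -0.1, -170.3]
contact_force: [-5.6, -1.9, 7.7]
gripper_width: 0.0002
gripper_force: 4.2
```

>>> play_rows(rows=[[[1,0,0,0,0],[1,0,0,0,0],[1,0,0,0,0],[1,0,0,0,0],[1,0,0,0,0],[1,0,0,0,0],[1,0,0,0,0],[1,0,0,0,0]]])

```text
time_s: 17.07
tcp_pos: [0.4967, -0.2378, 0.0934]
eef_rot: [-180.0, -0.1, -170.2]
contact_force: [-5.9, -2.2, 9.2]
gripper_width: 0.0006
gripper_force: 4.2
```

```bash
python3 - <<'E'
from h import *
go([.4972,-.2376,.091],-170.2)
I=r.capture('scene')
cv2.imwrite('pics/g4.png',cv2.resize(I[200:400,110:310,::-1],(600,600),interpolation=cv2.INTER_CUBIC))
E
```

```text
t 17.0667 tcp [ 0.4967 -0.2378  0.0934] rot [-1.7999e+02 -1.2000e-01 -1.7025e+02] w 0.0006 gf 4.170928535750136 F [-5.9 -2.2  9.2] j6 [ -5.  16. -25.   0. -49. -75.]
shares [-0.0011  0.0002  0.0047] -0.0006
```

View pics/g4.png

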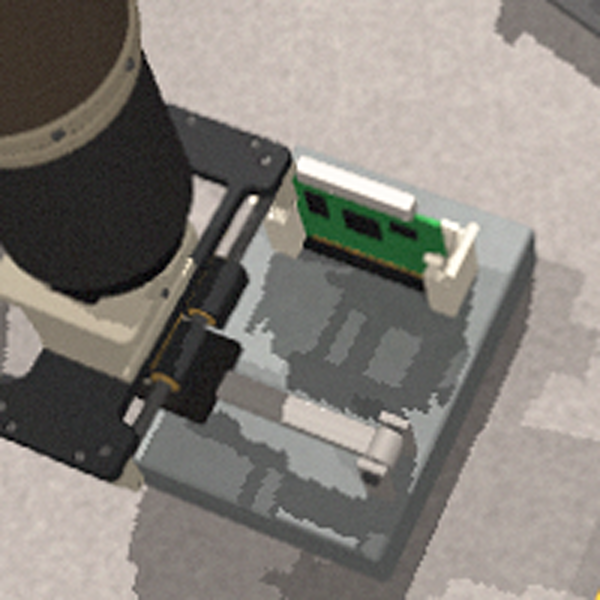

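The lever is visibly near level and the card is still home. The contact is about 2 mm high, so I'll nudge it down and hold.

>>> play_rows(rows=[[[1,0,0,0.001,0],[1,0,0,0.002,0],[1,0,0,0.003,0],[1,0,0,0.004,0],[1,0,0,0.004,0],[1,0,0,0.004,0],[1,0,0,0.004,0],[1,0,0,0.004,0]]])

```text
time_s: 17.78
tcp_pos: [0.4965, -0.2378, 0.0914]
eef_rot: [-180.0, -0.1, -170.2]
contact_force: [-6.9, -2.1, 9.0]
gripper_width: 0.0003
gripper_force: 4.6
```

>>> play_rows(rows=[[[1,0,0,0,0],[1,0,0,0,0],[1,0,0,0,0],[1,0,0,0,0],[1,0,0,0,0],[1,0,0,0,0],[1,0,0,0,0],[1,0,0,0,0]]])

```text
time_s: 18.45
tcp_pos: [0.4965, -0.2378, 0.0914]
eef_rot: [-180.0, -0.1, -170.3]
contact_force: [-7.2, -1.9, 9.7]
gripper_width: 0.0006
gripper_force: 4.6
```

```bash
python3 - <<'E'
from h import *
go([.4972,-.2376,.091],-170.2)
print(r.close_job())
E
```

```text
t 18.45 tcp [ 0.4965 -0.2378  0.0914] rot [-1.8000e+02 -1.3000e-01 -1.7025e+02] w 0.0006 gf 4.559450018750795 F [-7.2 -1.9  9.7] j6 [ -5.  16. -25.   0. -49. -75.]
shares [-0.0014  0.0002  0.0008] -0.0006
the job is handed in; nothing more can be done
None
```

I handed the job in at 18.45 s with the tall card home in the tester's guides and released, and the closed gripper holding the lever about level with roughly 10 N; no verdict came back.

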